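# Pin a swung panel into line on its checking fixture

## Task

The pressed steel panel on the red fixture has swung on its pivot, so the hole in its narrow end no longer sits over the brass bush below. Take the orange-handled tapered pin from the rack, drive it straight down through that hole into the bush until its collar sits on the panel, so that the pin's taper pulls the two holes into line, and let go. Let the pin do the pulling: do not push the panel into line beforehand.

Things in the scene. Friction and masses are not known exactly. Their poses are not given: they have to be found in the camera images.
- pin_mid (a point): Tapered steel pin, 116 mm tall, orange handle; point on its axis half-way up, level with its collar's underside, z up. Above it: collar 48 mm wide, 8 mm thick, then round handle 26 mm wide from 8 to 58 mm up (grasp 33 mm up, from above). Below: shank 31 mm wide for 16 mm, then a taper to a 5 mm wide tip 58 mm below. About 0.3 kg. It starts hanging by its collar in the rack.
- rack: Fixed yellow pin rack, 240 x 70 mm; origin on the bench under its centre. Top plate 90 mm high with three 36 mm holes 75 mm apart along its x (within 17 degrees of world x). The orange pin hangs in any one; the others hold blunt plugs alike above the rack, handles blue and green. Close the fingers across the row (along y); lift a pin 70 mm to clear the rack.
- panel_hole (a point): Centre of the 36 mm hole in the 68 mm wide end tongue of the 6 mm steel panel, on its top face, 81 mm above the bench. The panel's 46 mm hole is not used. It turns level about a vertical dowel 220 mm from this hole, starts with the hole 8 to 12 mm off the bush, needs about 2.5 N at the hole to move and stays where left. Pin home: pin_mid at this height. Nothing nearby stands over 15 mm higher.
- bush_mouth (a point): Centre of the mouth of the fixed brass bush under the tongue: round post 68 mm wide, vertical 36 mm bore 55 mm deep, top face 75 mm above the bench, z up. The holes overlap: a pin tip lowered midway between the two hole centres enters both; moving down and over to the bush axis then draws the panel along. Pushing home takes about 5 to 15 N.
There are look-alikes about, which are no part of the job. Leave any pink or turquoise look-alike of the part that bears pin_mid alone.

How it is judged:
By the outcome, as a careful person would: the job done as asked, in the order asked, and still so for the second after the job is handed in, with the robot touching nothing.
It also fails if it takes over 40 s, if anything falls off the work surface, if the arm or the gripper's body presses on something with over 40 N, if the wrist force passes 120 N, or if a joint passes its speed limit or range.

## Robot

A 6-joint arm with a two-finger parallel gripper is mounted at the origin on the work surface. World frame = base frame: x ahead of the robot, y to its left, z up, the work surface at z = 0. Lengths are in mm, angles in rad, forces in N, time in s.
With the tool pointing down it reaches from about 325 to 900 mm from the base axis. Payload 6.1 kg.
Tool frame: the origin (TCP) lies on the centre line of the jaws, within the pads' length; the fingertips stand 22 mm ahead of it and the grasp point (between the pads) lies 3 mm ahead of it (robot.tcp_to_tips is the distance from the TCP to the fingertips, in mm); z points along the fingers, y is the direction in which the jaws open and shut (so a half turn about z gives the same grasp; the last joint's range is limited). The gripper opens to 87 mm and grips with 3 to 60 N. Pads are 19 mm wide; open, the fingers measure 117 mm over their backs; the gripper's body (75 mm by 190 mm) begins 51 mm behind the grasp point.
Start: joints at [-1.471, 0.22, 1.526, -0, 1.395, -0.126], TCP at [139.922, -609.129, 244.538] pointing down, gripper open.
Joint ranges: [-2.98, 2.98], [-0.91, 2.08], [0.09, 2.57], [-1.24, 4.39], [0.2, 2.65], [-2.68, 2.68]. Speed limits (rad/s): [2.57, 2.57, 3.01, 3.14, 3.14, 3.14].

## Interface

Orientations are given as a rotation vector (axis times angle).
In Python, from bench import robot gives the robot as it stands.
- The arm moves only by the shell command python3 -m crank 'ROWS' [OPENING] [FORCE]. ROWS is text: rows parted by semicolons, each of 6 numbers parted by spaces: the shift along the tool's x, y, z in m, then the turn, a rotation vector about the tool's x, y, z in rad. In form: dx dy dz rx ry rz; .... A call has 1 to 10 rows; each row shifts and turns the pose as measured when the row begins, along the tool's axes as they then stand; what a row does not reach is not made up. A row lasts 1/10 s, in which the tool goes at most 50 mm and 8.59 degrees, less where a joint would pass 70% of its speed; a pose out of reach is approached as far as the arm can. A call is refused whole if a number of a shift passes 0.05 or a number of a turn 0.15, either way. A call with a gripper value outside its range is refused whole. OPENING is the closure in counts, from 0 (fully open) to 255 (shut), set as the call begins (- or left out, the last holds). The fingers move at their own pace and stop on an object; FORCE is the grip in N (left out, the last holds). Time passes only in rows, so rows that do not move let the fingers close. It gives the time, the measured TCP pose, the force and the opening at its end, in the units of the state.
- robot.state(): the state, without advancing time (a new reading comes with each control period).
- robot.get_image(name): name is "side" or "top" or "wrist"; returns (picture, depth): 420x560x3 uint8, red, green, blue; 420x560 float32, mm along the optical axis (not along the pixel's ray), 0 where there is no reading.
- robot.camera_info(name): a dict with "fx", "fy", "cx", "cy" (pixels), "rvec" (rotation vector, rad) and "tvec" (3), from world to camera coordinates, as OpenCV has them. Camera axes: x right, y down, z forward; pixel columns grow to the right and rows downward; lengths in mm; the calibration is good to about 2 mm. A picture is of the moment at which its call begins: read the wrist's pose just before it. camera_info takes no time and is no camera call; for the wrist camera it gives the pose at the moment of the call.
- robot.job_done(): hands the job in, once; it reports no verdict.
The state is a dict: "t": time; "joint_positions": joint angles; "qd": joint speeds; "effort": joint torques, N m; "tool_pos": TCP position; "tcp_rot": TCP orientation; "contact_force": force on the tool from outside, world axes, zero at the start; "torque": the same for the moment, N m; "width": opening from 0.0 (shut) to 1.0 (fully open).
Only numpy, scipy, OpenCV 4.12 (cv2) and the standard library are available. Lean on these libraries where they do the work, as an engineer would, in place of code of your own. Each camera call takes 0.05 s, during which the arm holds its last target.

## Working session

There is one attempt and no reset: what is moved stays moved. The work goes in short steps, Python scripts to look and compute and a shell command to move; the robot and the scene stay as the last step left them, time stands still between calls to the robot, and variables do not carry over. Pictures are saved under pics/ and viewed, and the job is handed in when it is done.

```bash
ls; mkdir -p pics
cat > h.py <<'E'
import numpy as np, cv2
from bench import robot
def snap(n,f):
    ci=robot.camera_info(n); im,d=robot.get_image(n)
    cv2.imwrite(f'pics/{f}.png',im[:,:,::-1]); np.savez(f'pics/{f}.npz',im=im,d=d,**{k:np.array(v) for k,v in ci.items()})
def load(f): return dict(np.load(f'pics/{f}.npz'))
def world(f):
    z=load(f); d=z['d']; v,u=np.mgrid[:d.shape[0],:d.shape[1]]
    P=np.stack([(u-z['cx'])/z['fx']*d,(v-z['cy'])/z['fy']*d,d],-1)
    R=cv2.Rodrigues(z['rvec'].astype(float))[0]
    W=(P-z['tvec'].reshape(3))@R; W[d==0]=np.nan
    return W,z
def ray(z,u,v,h):
    R=cv2.Rodrigues(z['rvec'].astype(float))[0]; c=-R.T@z['tvec'].reshape(3)
    r=R.T@np.array([(u-z['cx'])/z['fx'],(v-z['cy'])/z['fy'],1]); return c+r*(h-c[2])/r[2]
E
python3 - <<'E'
from h import *
print(robot.state())
snap('top','top0'); snap('side','side0'); snap('wrist','wrist0')
E
```

```text
pics
{'t': 0.0, 'joint_positions': array([-1.47107173e+00,  2.21213963e-01,  1.52758714e+00,  1.33201328e-05,
        1.39468477e+00, -1.26101590e-01]), 'qd': array([-0.00188206, -0.0016565 , -0.00090973, -0.0024545 ,  0.00056182,
        0.00142256]), 'effort': array([ 2.73092746e-05, -4.94610250e+01, -3.87372565e+01,  6.99305325e-02,
        5.72613941e-02, -1.57670379e-04]), 'tool_pos': array([ 139.88785175, -608.56772187,  243.45742767]), 'tcp_rot': array([-3.11970685e+00, -3.53756737e-01, -5.97778543e-05]), 'contact_force': array([ 0.19049508, -0.53819535,  1.5590743 ]), 'torque': array([ 0.04217629, -0.02322233,  0.03452319]), 'width': 0.99371172753964}
```

View pics/top0.png

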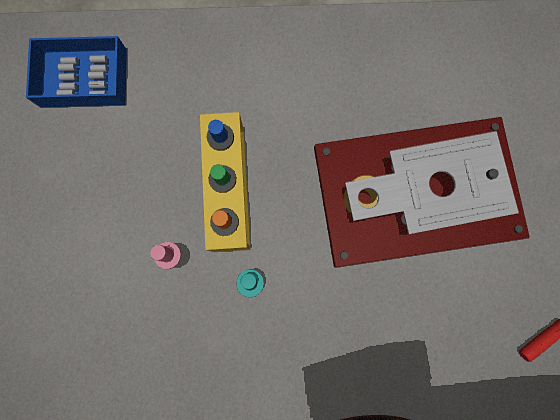

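View pics/side0.png

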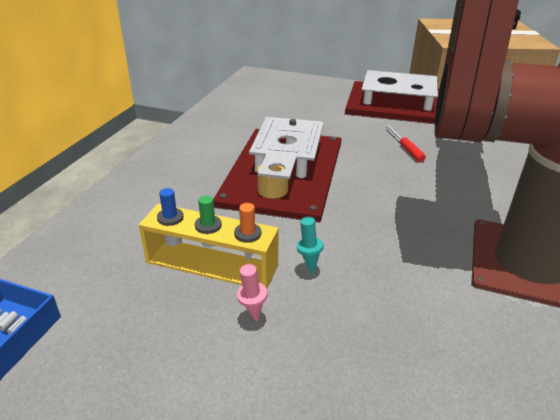

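View pics/wrist0.png

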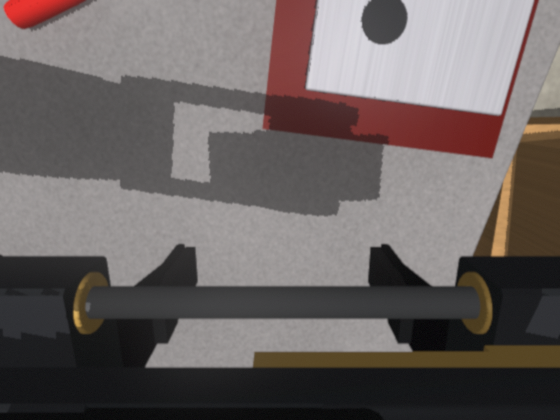

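Top view: the orange handle is at (221,220). Look-alikes are the blue plug (218,130), green plug (220,177), pink pin (165,255) and turquoise pin (250,282). The job panel's tongue hole is at (368,197), with the unused 46 mm hole at (441,184). A second fixture, not part of the job, shows in the side view at (400,85). I'll crop in close and measure.

Run:
```python
from h import *
for f in('top0','side0'):
    W,z=world(f); im=z['im'].astype(int); hsv=cv2.cvtColor(z['im'],cv2.COLOR_RGB2HSV).astype(int)
    R=cv2.Rodrigues(z['rvec'].astype(float))[0]; print(f,'cam',-R.T@z['tvec'].reshape(3),z['fx'])
    m=(hsv[...,0]>=4)&(hsv[...,0]<=14)&(hsv[...,1]>180)&(hsv[...,2]>110)&(W[...,2]>95)
    n,l,s,c=cv2.connectedComponentsWithStats(m.astype(np.uint8))
    for i in range(1,n):
        if s[i,4]>40:
            q=W[l==i]; print('orange',c[i],s[i,4],np.nanmedian(q,0),q.max(0),q.min(0))
            t=q[q[:,2]>q[:,2].max()-4]; print(' top',t.mean(0),(t.min(0)+t.max(0))/2,len(t))
W,z=world('top0')
for u,v in[(368,197),(441,184),(355,205),(385,197),(376,186),(492,174),(348,200),(218,130),(220,177)]: print(u,v,W[v,u].round(1))
im=cv2.imread('pics/top0.png'); a=cv2.resize(im[160:240,320:420],None,fx=6,fy=6,interpolation=2); cv2.imwrite('pics/c1.png',a)
a=cv2.resize(im[100:300,140:280],None,fx=3,fy=3,interpolation=2); cv2.imwrite('pics/c2.png',a)
```

```text
top0 cam [401.90838353 111.99746992 809.29865634] 423.0836441392412
side0 cam [217.45452328 820.32765992 613.55871191] 487.5226868793671
orange [246.94710327 217.77329975] 397 [484.01816791 216.11992845 133.84271579] [499.48785857 222.33486156 151.29233122] [474.69490589 192.41579863 100.29961604]
 top [487.58412842 208.7180119  148.56881668] [487.72590365 207.62640001 149.29416768] 100
368 197 [535.8 -58.2  19.9]
441 184 [ 556.7 -197.8   21.1]
355 205 [511.9 -21.4  81.9]
385 197 [525.  -75.2  78.8]
376 186 [544.4 -59.9  82. ]
492 174 [ 557.7 -259.3   92.6]
348 200 [523.  -11.7  69.8]
218 130 [632.  206.7 145.4]
220 177 [553.  203.6 148.8]
```

View pics/c1.png

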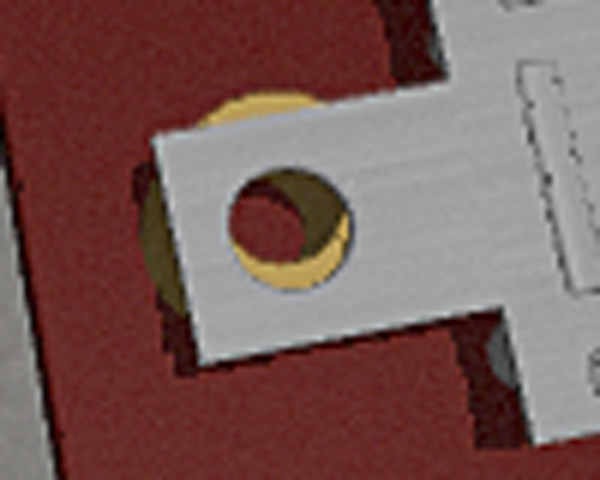

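View pics/c2.png

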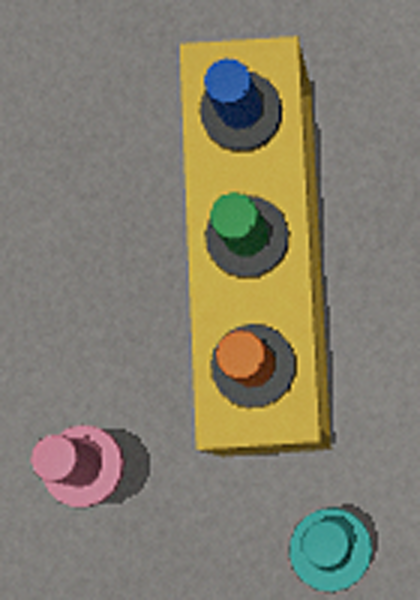

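Close crops confirm that the orange pin hangs in the rack hole nearest the robot. The bush sits up and to the left of the panel hole, about 10 mm off. Next I'll fit circles for the hole and bush, and for the orange collar.

Run:
```python
from h import *
from scipy.optimize import least_squares
W,z=world('top0'); im=z['im']; hsv=cv2.cvtColor(im,cv2.COLOR_RGB2HSV).astype(int)
up=8
# panel hole: grey low-sat; complement blob inside
big=cv2.resize(im,None,fx=up,fy=up,interpolation=cv2.INTER_CUBIC)
h=cv2.cvtColor(big,cv2.COLOR_RGB2HSV).astype(int)
def px(c): return (c[0]+.5)/up-.5,(c[1]+.5)/up-.5
m=((h[...,1]>60)|(h[...,2]<90)).astype(np.uint8)
n,l,s,c=cv2.connectedComponentsWithStats(m)
for u,v in[(368,198),(441,184)]:
    i=l[v*up,u*up]; cnt=max(cv2.findContours((l==i).astype(np.uint8),0,1)[0],key=len)
    e=cv2.fitEllipse(cnt); p=px(e[0]); print('hole',p,np.array(e[1])/up*728/423,ray(z,*p,81))
# brass pixels
br=(h[...,0]>=16)&(h[...,0]<=30)&(h[...,1]>90)
b=br.astype(np.uint8); b[:, :330*up]=0; b[:160*up]=0;b[240*up:]=0;b[:,420*up:]=0
cnts=[k[:,0] for k in cv2.findContours(b,0,1)[0] if len(k)>80]
for k in cnts:
    P=np.array([ray(z,*px(q),75)[:2] for q in k]); print(len(k),P.min(0),P.max(0)); 
dbg=big[160*up:240*up,325*up:415*up].copy(); mm=b[160*up:240*up,325*up:415*up]; dbg[mm>0]=(0,255,0)
cv2.imwrite('pics/dbg.png',dbg[:,:,::-1])
# collar of orange : dark grey on yellow
```

```text
hole (367.9166259765625, 197.6487274169922) [34.01884323 35.47600644] [524.31296937 -44.81173043  81.        ]
hole (441.79302978515625, 183.5919189453125) [42.73418277 45.26066063] [ 545.60653718 -175.67952675   81.        ]
390 [499.47077646 -15.11879428] [542.01086058  -2.05189593]
579 [507.84470715 -63.38428411] [542.73846406 -28.77123693]
327 [556.92591123 -56.95551126] [566.39911056 -20.69806408]
```

View pics/dbg.png

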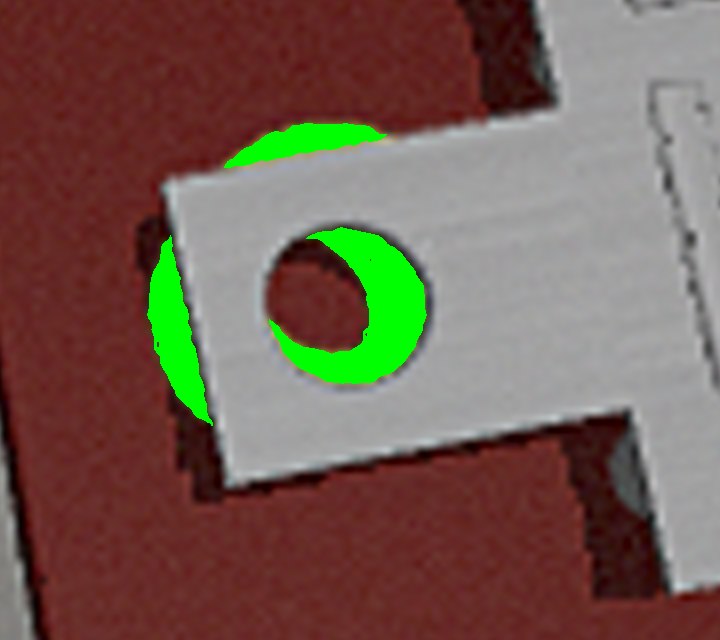

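The green mask mixes the bush's bright top face with its darker side and bore walls. I'll refit using only the bright top face.

Run:
```python
from h import *
from scipy.optimize import least_squares
W,z=world('top0'); im=z['im']; up=8
big=cv2.resize(im,None,fx=up,fy=up,interpolation=cv2.INTER_CUBIC)
h=cv2.cvtColor(big,cv2.COLOR_RGB2HSV).astype(int)
px=lambda c:((c[0]+.5)/up-.5,(c[1]+.5)/up-.5)
b=((h[...,0]>=16)&(h[...,0]<=30)&(h[...,1]>70)&(h[...,2]>140)).astype(np.uint8)
o=np.zeros_like(b); o[165*up:225*up,335*up:400*up]=1; b*=o
hole=np.array([524.31,-44.81])
outer=[];inner=[]
for k in cv2.findContours(b,0,1)[0]:
    if len(k)<60: continue
    k=k[:,0]; P=np.array([ray(z,*px(q),75)[:2] for q in k]); c=P.mean(0); print(len(k),c,P.min(0),P.max(0))
    np.save(f'pics/arc{len(k)}.npy',P)
    if c[0]>545:
        # top edge: farthest x for each y
        y=P[:,1]; bins=np.round(y/1.0)
        for t in np.unique(bins)[3:-6]: outer.append(P[bins==t][P[bins==t][:,0].argmax()])
    else:
        P81=np.array([ray(z,*px(q),81)[:2] for q in k]); r=np.linalg.norm(P81-hole,axis=1); inner+=list(P[r<15])
outer=np.array(outer);inner=np.array(inner);print(len(outer),len(inner))
f=lambda p:np.r_[np.linalg.norm(outer-p,axis=1)-34,(np.linalg.norm(inner-p,axis=1)-18)]
for n,g in dict(both=f,outer=lambda p:f(p)[:len(outer)],inner=lambda p:f(p)[len(outer):]).items():
    s=least_squares(g,[530,-37],loss='soft_l1'); print(n,s.x,np.abs(s.fun).mean(),np.linalg.norm(s.x-hole))
dbg=big[160*up:240*up,325*up:415*up].copy(); dbg[b[160*up:240*up,325*up:415*up]>0]=(0,255,0); cv2.imwrite('pics/dbg2.png',dbg[:,:,::-1])
# collar of orange
W0=W
m=(np.abs(W[...,2]-98)<4)&(cv2.cvtColor(im,cv2.COLOR_RGB2HSV)[...,1]<60); m[:, :180]=0;m[:,260:]=0;m[:100]=0;m[260:]=0
n,l,s,c=cv2.connectedComponentsWithStats(m.astype(np.uint8))
for i in range(1,n):
    if s[i,4]>60:
        cnt=np.argwhere(l==i)[:,::-1]; hull=cv2.convexHull(cnt.astype(np.float32)); (e,r)=cv2.minEnclosingCircle(hull); el=cv2.fitEllipse(hull)
        print('collar',e,r/423*711,ray(z,*e,98),ray(z,*el[0],98))
y=(cv2.cvtColor(im,cv2.COLOR_RGB2HSV)[...,0]<32)&(cv2.cvtColor(im,cv2.COLOR_RGB2HSV)[...,0]>20)&(np.abs(W[...,2]-90)<4)
pts=np.argwhere(y[:300,:300])[:,::-1]; Q=np.array([ray(z,*p,90)[:2] for p in pts]).astype(np.float32); print('rack',cv2.minAreaRect(Q))
```

```text
413 [516.19998588 -47.35806745] [507.59834008 -63.03253544] [528.5930371  -28.55152451]
332 [561.64021614 -39.03885569] [556.48752862 -57.37185514] [565.82028249 -21.14033753]
28 146
both [532.3989112  -44.00429977] 0.24951414616851156 8.12893826154048
outer [532.02855041 -43.41043571] 0.2659006812774657 7.844412060063092
inner [532.47892845 -44.03963215] 0.2189804293977033 8.205172672055355
collar (220.0, 136.78125) 22.511047809681997 [636.11957375 210.03993942  98.        ] [636.81652908 210.43877255  98.        ]
collar (221.65151977539062, 178.3787841796875) 22.63969693285354 [562.10555809 207.86121205  98.        ] [561.49278486 207.31353982  98.        ]
collar (223.6724090576172, 221.46551513671875) 22.969339472182252 [487.54738691 205.14191711  98.        ] [487.31928124 204.75131027  98.        ]
rack ((562.5011596679688, 207.76187133789062), (240.12916564941406, 70.22348022460938), 2.1353225708007812)
```

View pics/dbg2.png

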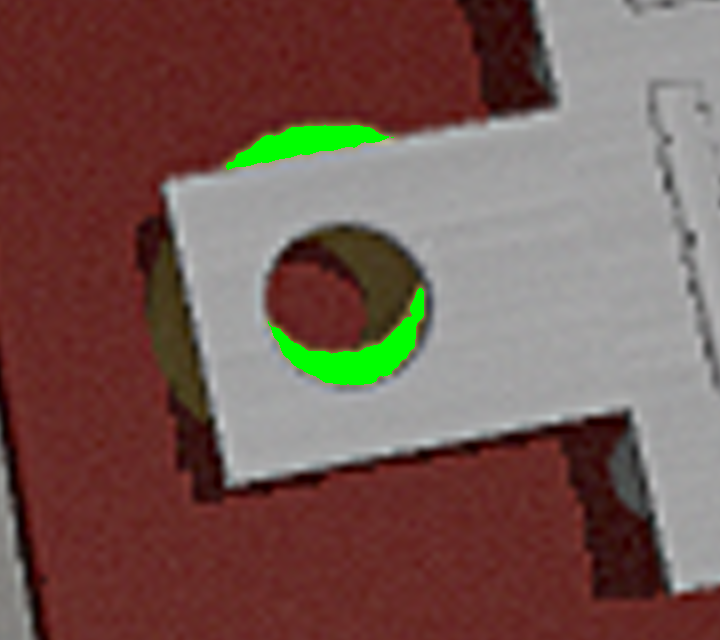

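Measured positions (mm):

| Item | x | y |
|---|---|---|
| Orange pin | 487.4 | 205.0 |
| Panel hole | 524.3 | -44.8 |
| Bush | 532.4 | -44.0 |

The rack is turned 2°. I'm moving towards the pin now, keeping the same height and turning the tool to match the rack.

```bash
python3 -m crank '0.029 -0.040 0 0 0 0.1; 0.026 -0.042 0 0 0 0.09; 0.021 -0.045 0 0 0 0; 0.021 -0.045 0 0 0 0; 0.021 -0.045 0 0 0 0; 0.021 -0.045 0 0 0 0; 0.021 -0.045 0 0 0 0; 0.021 -0.045 0 0 0 0; 0.021 -0.045 0 0 0 0; 0.021 -0.045 0 0 0 0' 0 20
```

```text
t: 1.15
tool_pos: [336.1, -151.3, 239.7]
tcp_rot: [-3.134, -0.024, -0.0]
contact_force: [1.4, -0.1, -0.3]
width: 1.0
```

```bash
python3 -m crank '0.021 -0.045 0 0 0 -0.02; 0.021 -0.045 0 0 0 0; 0.021 -0.045 0 0 0 0; 0.021 -0.045 0 0 0 0; 0.021 -0.045 0 0 0 0; 0.021 -0.045 0 0 0 0; 0.021 -0.045 0 0 0 0; 0 0 0 0 0 0' 0 20
cat >> h.py <<'E'
def rel(x,y,z,yaw=None):
    s=robot.state(); R=cv2.Rodrigues(np.array(s['tcp_rot'],float))[0]
    d=np.array([x,y,z])-s['tool_pos']; print('pos',s['tool_pos'].round(1),'world d',d.round(1),'tool d',(R.T@d).round(1),'yaw',round(float(np.arctan2(R[1,0],R[0,0])),4),'tilt',R[:,2].round(4),'F',s['contact_force'].round(1),'w',round(s['width'],3),'q',s['joint_positions'].round(2),'t',round(s['t'],2))
E
python3 -c "
from h import *
rel(487.4,205,126)
snap('wrist','w1')"
```

```text
t: 1.95
tool_pos: [470.7, 177.2, 242.2]
tcp_rot: [-3.134, -0.067, -0.009]
contact_force: [-0.2, -0.4, 0.1]
width: 1.002
pos [470.7 177.2 242.2] world d [  16.7   27.8 -116.2] tool d [ 17.3 -26.2 116.5] yaw 0.0425 tilt [ 0.0054  0.0073 -1.    ] F [-0.2 -0.4  0.1] w 1.002 q [ 0.2  -0.08  1.85  0.01  1.37  1.73] t 1.95
```

View pics/w1.png

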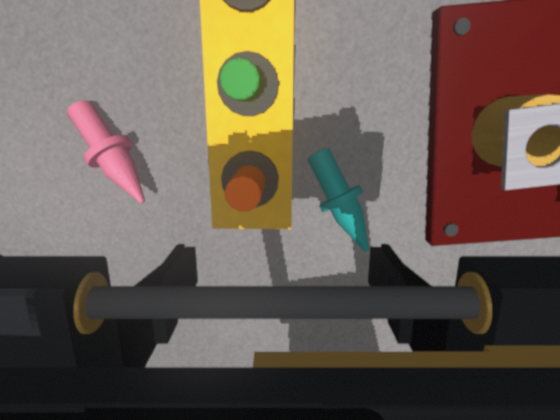

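The wrist view shows the orange handle at (247,187), with pink at (107,150) and turquoise at (340,195), both clear of the pin. I'll refine the position from the handle top and check clearances.

Run:
```python
from h import *
W,z=world('w1')
hsv=cv2.cvtColor(z['im'],cv2.COLOR_RGB2HSV).astype(int)
for n,a,b in(('orange',3,12),('turq',80,95),('pink',165,179)):
    m=(hsv[...,0]>=a)&(hsv[...,0]<=b)&(hsv[...,1]>90)&(W[...,2]>20)&(W[...,2]<160); m[260:]=0;m[:,420:]=0
    q=W[m]; print(n,m.sum(),np.nanmin(q,0),np.nanmax(q,0))
    if n=='orange':
        t=m&(W[...,2]>145); v,u=np.nonzero(t); P=np.array([ray(z,a,b,148) for a,b in zip(u,v)]); print(len(u),(P.min(0)+P.max(0))/2,P.max(0)-P.min(0))
W,z=world('top0'); 
for u,v in[(250,282),(165,255),(158,253)]: print(W[v,u])
```

```text
orange 1398 [465.89879785 193.27400709  96.8470333 ] [499.93576361 226.55908648 150.05454362]
997 [487.56275595 205.80891553 148.        ] [2.42863492e+01 2.47675674e+01 5.68434189e-14]
turq 2514 [404.99819516  85.591307    20.13977778] [506.93953985 152.46234325  49.35414931]
pink 2883 [448.30358552 319.57050593  20.00184985] [543.64013434 394.53937396  49.05556784]
[385.57163536 161.28468191 114.78477761]
[433.2425753  300.56416476 110.50176049]
[436.65155428 310.99060057 114.43363653]
```

The pink and turquoise pins have tipped over on their own and now lie below 50 mm, clear of the descent, so I'll leave them. I'm aligning over the pin at (487.5, 205.5) and levelling the tool.

```bash
python3 -m crank '0.0174 -0.0265 0.01 -0.007 -0.005 0.007; 0 0 0.02 0 0 0; 0 0 0 0 0 0' 0 20
python3 -c "
from h import *
rel(487.5,205.5,126)"
```

```text
t: 2.3
tool_pos: [485.9, 201.2, 211.1]
tcp_rot: [3.137, 0.054, -0.003]
contact_force: [-1.0, 0.7, -0.6]
width: 1.001
pos [485.9 201.2 211.1] world d [  1.6   4.3 -85.1] tool d [ 2.  -4.5 85.1] yaw 0.0344 tilt [-0.0017 -0.0039 -1.    ] F [-1.   0.7 -0.6] w 1.001 q [ 0.24  0.01  1.82 -0.    1.31  1.78] t 2.3
```

```bash
python3 -m crank '0.002 -0.0045 0.03 0 0 0; 0 0 0.025 0 0 0; 0 0 0.02 0 0 0; 0 0 0 0 0 0' 0 20
python3 -c "
from h import *
rel(487.5,205.5,126)"
```

```text
t: 2.7
tool_pos: [488.7, 201.2, 138.0]
tcp_rot: [3.137, 0.046, 0.003]
contact_force: [-0.2, 0.1, -0.1]
width: 0.997
pos [488.7 201.2 138. ] world d [ -1.2   4.3 -12. ] tool d [-1.1 -4.4 12. ] yaw 0.0294 tilt [ 0.002  -0.0041 -1.    ] F [-0.2  0.1 -0.1] w 0.997 q [ 0.24  0.09  1.88 -0.    1.17  1.79] t 2.7
```

```bash
python3 -m crank '-0.001 -0.005 0.012 0.004 -0.002 0; 0 0 0 0 0 0' 0 20
python3 -c "
from h import *
rel(487.5,205.5,126)"
```

```text
t: 2.9
tool_pos: [488.6, 205.1, 127.8]
tcp_rot: [-3.141, -0.042, -0.004]
contact_force: [-1.1, 0.3, 0.9]
width: 1.004
pos [488.6 205.1 127.8] world d [-1.1  0.4 -1.8] tool d [-1.1 -0.4  1.8] yaw 0.027 tilt [ 2.2e-03  7.0e-04 -1.0e+00] F [-1.1  0.3  0.9] w 1.004 q [0.25 0.11 1.88 0.   1.15 1.79] t 2.9
```

```bash
python3 -m crank '-0.001 0 0.002 0 0 0; 0 0 0 0 0 0; 0 0 0 0 0 0; 0 0 0 0 0 0; 0 0 0 0 0 0; 0 0 0 0 0 0' 255 50
python3 -c "
from h import *
rel(487.5,205.5,126)"
```

```text
t: 3.5
tool_pos: [490.0, 205.6, 129.8]
tcp_rot: [-3.139, -0.043, -0.014]
contact_force: [0.5, -0.7, 0.2]
width: 0.54
pos [490.  205.6 129.8] world d [-2.5 -0.1 -3.8] tool d [-2.6  0.1  3.8] yaw 0.0272 tilt [ 0.0087  0.0022 -1.    ] F [ 0.5 -0.7  0.2] w 0.54 q [0.25 0.11 1.88 0.   1.14 1.79] t 3.5
```

```bash
python3 -m crank '-0.002 0 0.003 0.002 -0.008 0; 0 0 0 0 0 0; 0 0 0 0 0 0; 0 0 0 0 0 0; 0 0 0 0 0 0' 255 50
python3 -c "
from h import *
rel(487.5,205.5,126)
snap('wrist','w2')"
```

```text
t: 4.0
tool_pos: [488.0, 205.8, 126.8]
tcp_rot: [-3.137, -0.043, -0.0]
contact_force: [0.2, 0.7, 0.9]
width: 0.289
pos [488.  205.8 126.8] world d [-0.5 -0.3 -0.8] tool d [-0.5  0.3  0.8] yaw 0.0274 tilt [ 2.0e-04  4.4e-03 -1.0e+00] F [0.2 0.7 0.9] w 0.289 q [0.25 0.11 1.88 0.   1.15 1.79] t 4.0
```

View pics/w2.png

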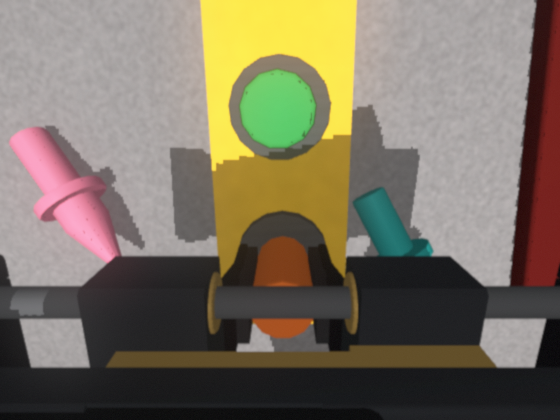

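The fingers are on the orange handle at (280,285) and the opening of 0.289 is about 25 mm, so the grip is good. Lifting now.

```bash
python3 -m crank '0 0 -0.02 0 0 0; 0 0 -0.03 0 0 0; 0 0 -0.03 0 0 0; 0 0 -0.02 0 0 0; 0 0 0 0 0 0' 255 50
python3 -c "
from h import *
rel(528.4,-44.4,220)
snap('side','s1')"
```

```text
t: 4.55
tool_pos: [484.9, 204.4, 224.8]
tcp_rot: [-3.139, -0.043, 0.014]
contact_force: [0.4, 0.5, -2.3]
width: 0.287
pos [484.9 204.4 224.8] world d [  43.5 -248.8   -4.8] tool d [ 36.7 249.9   3.9] yaw 0.0272 tilt [-0.009  0.002 -1.   ] F [ 0.4  0.5 -2.3] w 0.287 q [0.25 0.   1.8  0.   1.35 1.79] t 4.55
```

View pics/s1.png

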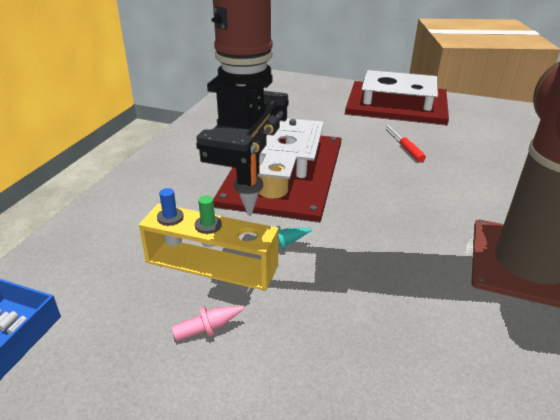

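```bash
python3 -m crank '0.007 0.045 0 -0.002 0.009 0; 0.007 0.047 0 0 0 0; 0.007 0.047 0 0 0 0; 0.007 0.047 0 0 0 0; 0.006 0.04 0 0 0 0; 0.002 0.015 0 0 0 0; 0 0 0 0 0 0' 255 50
python3 -c "
from h import *
rel(528.4,-44.4,180)
snap('top','top1');snap('side','s2');snap('wrist','w3')"
```

```text
t: 5.3
tool_pos: [520.6, -42.3, 206.5]
tcp_rot: [-3.139, -0.051, 0.035]
contact_force: [0.2, 1.2, -3.2]
width: 0.289
pos [520.6 -42.3 206.5] world d [  7.8  -2.1 -26.5] tool d [ 8.3  2.4 26.3] yaw 0.0322 tilt [-0.022   0.0021 -0.9998] F [ 0.2  1.2 -3.2] w 0.289 q [-0.23  0.02  1.82 -0.    1.32  1.31] t 5.3
```

View pics/w3.png

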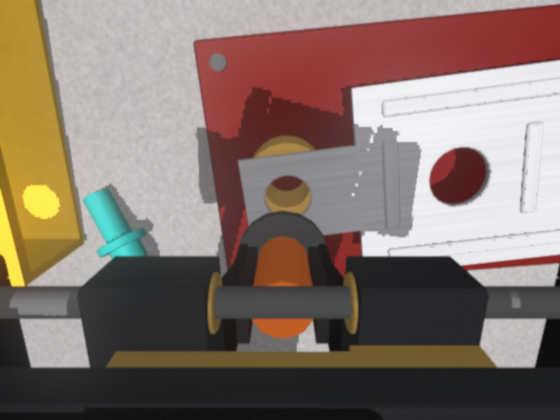

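View pics/s2.png

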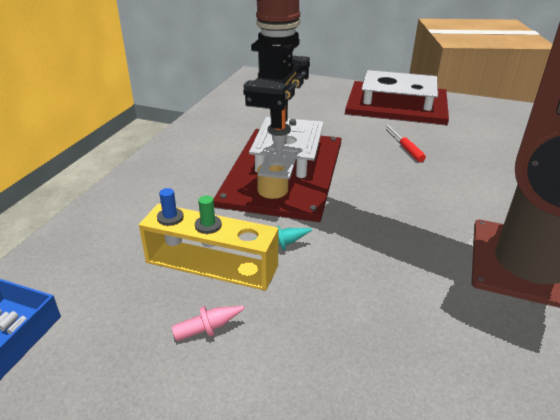

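View pics/top1.png

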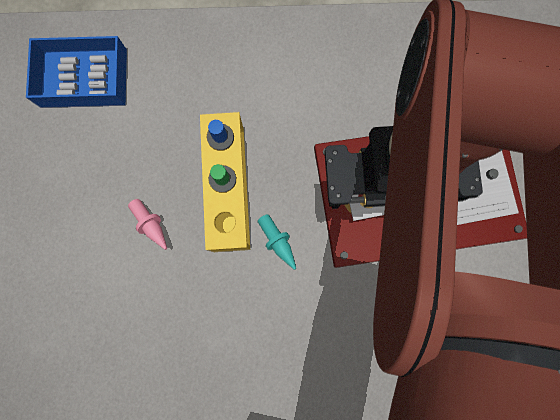

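The pin is over the tongue with its tip still above the panel. The fast move sagged a little and left the tool tilted by 0.022 rad, so I'll level and align in small steps.

```bash
python3 -m crank '0.004 0.001 -0.004 -0.002 0.022 0; 0.004 0.001 0 0 0 0; 0 0 0 0 0 0' 255 50
python3 -c "
from h import *
rel(528.4,-44.4,180)"
```

```text
t: 5.75
tool_pos: [529.0, -37.9, 210.8]
tcp_rot: [-3.138, -0.063, -0.003]
contact_force: [0.6, 0.7, -2.2]
width: 0.292
pos [529.  -37.9 210.8] world d [ -0.6  -6.5 -30.8] tool d [-0.9  6.6 30.8] yaw 0.0399 tilt [ 0.002   0.0027 -1.    ] F [ 0.6  0.7 -2.2] w 0.292 q [-0.22  0.02  1.81  0.    1.31  1.31] t 5.75
```

```bash
python3 -m crank '-0.001 0.006 0 -0.0025 -0.002 0; 0 0 0 0 0 0; 0 0 0 0 0 0' 255 50
python3 -c "
from h import *
rel(528.4,-44.4,180)
snap('wrist','w4');snap('side','s3')
rel(528.4,-44.4,180)"
```

```text
t: 6.05
tool_pos: [528.4, -43.2, 211.3]
tcp_rot: [3.141, 0.066, 0.001]
contact_force: [0.2, 0.1, -3.1]
width: 0.287
pos [528.4 -43.2 211.3] world d [ -0.   -1.2 -31.3] tool d [-0.1  1.2 31.3] yaw 0.0422 tilt [ 6.e-04 -3.e-04 -1.e+00] F [ 0.2  0.1 -3.1] w 0.287 q [-0.23  0.02  1.81 -0.    1.31  1.3 ] t 6.05
pos [528.4 -43.2 211.2] world d [ -0.   -1.2 -31.2] tool d [-0.1  1.2 31.2] yaw 0.0421 tilt [ 6.e-04 -4.e-04 -1.e+00] F [ 0.9  0.3 -2.8] w 0.29 q [-0.23  0.02  1.81 -0.    1.31  1.3 ] t 6.15
```

Run:
```python
from h import *
z=load('s3')
pts=np.array([[528.4,-43.2,116.4],[528.4,-43.2,174.4],[524.3,-44.8,81],[532.4,-44,75]],float)
p=cv2.projectPoints(pts,z['rvec'].astype(float),z['tvec'].astype(float),np.array([[z['fx'],0,z['cx']],[0,z['fy'],z['cy']],[0,0,1]],float),None)[0][:,0]; print(p)
a=z['im'][100:210,230:340]; a=cv2.resize(a,None,fx=5,fy=5,interpolation=2)[:,:,::-1].copy()
for q,c in zip(p,[(0,0,255),(0,255,0),(255,0,0),(255,0,255)]): cv2.circle(a,tuple(((q-[230,100])*5+2).astype(int).tolist()),3,c,-1)
cv2.imwrite('pics/s3c.png',a)
z=load('w4'); p=cv2.projectPoints(pts,z['rvec'].astype(float),z['tvec'].astype(float),np.array([[z['fx'],0,z['cx']],[0,z['fy'],z['cy']],[0,0,1]],float),None)[0][:,0]; print(p)
a=z['im'][120:260,200:360]; a=cv2.resize(a,None,fx=4,fy=4,interpolation=2)[:,:,::-1].copy()
for q,c,r,h in zip(p[2:],[(255,0,0),(255,0,255)],[18,18],[81,75]):
    cen=pts[2 if h==81 else 3]
    C=np.array([cen+[r*np.cos(t),r*np.sin(t),0] for t in np.linspace(0,6.28,60)])
    k=cv2.projectPoints(C,z['rvec'].astype(float),z['tvec'].astype(float),np.array([[z['fx'],0,z['cx']],[0,z['fy'],z['cy']],[0,0,1]],float),None)[0][:,0]
    cv2.polylines(a,[((k-[200,120])*4+2).astype(np.int32)],True,c,1)
cv2.imwrite('pics/w4c.png',a)
```

```text
[[274.87220655 152.53667566]
 [275.04404308 127.63323278]
 [276.8006381  166.95735589]
 [273.15750761 168.86247032]]
[[282.40552462 217.51506314]
 [282.47811304 249.85120424]
 [284.15025221 209.06752886]
 [283.5569327  197.4222332 ]]
```

View pics/s3c.png

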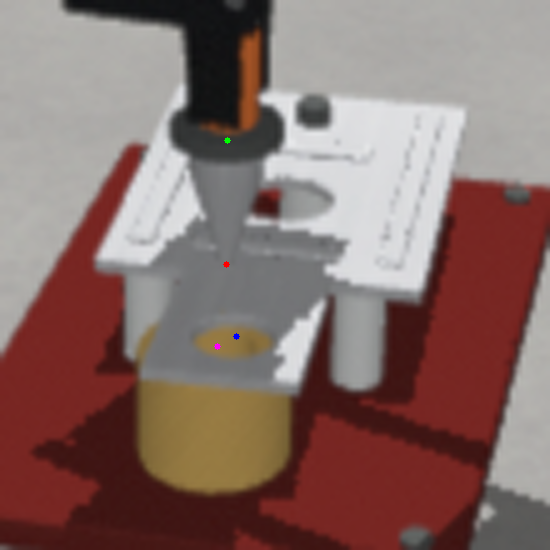

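View pics/w4c.png

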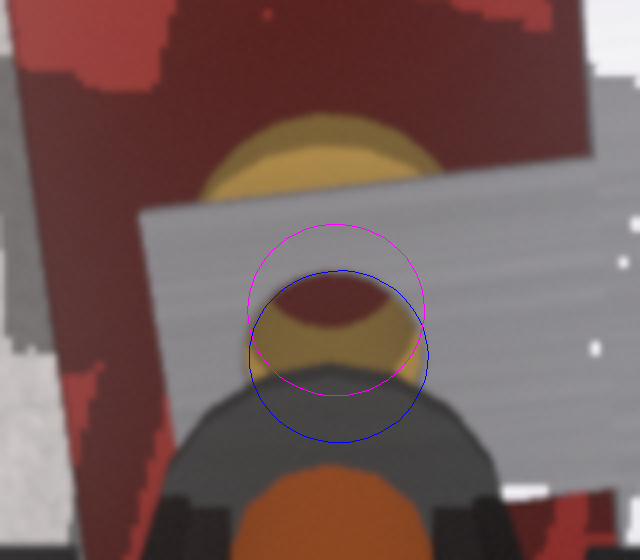

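The projected tip (red dot) matches the pin seen from the side. The wrist view agrees with the hole position to about 1 mm, so I'm lowering at the midpoint between the two holes.

```bash
python3 -m crank '0 0.0005 0.01 0 0 0; 0 0.0005 0.012 0 0 0; 0 0 0.012 0 0 0; 0 0 0 0 0 0' 255 50
python3 -c "
from h import *
rel(528.4,-44.0,156)"
```

```text
t: 6.55
tool_pos: [527.9, -44.3, 173.5]
tcp_rot: [3.141, 0.066, -0.001]
contact_force: [-0.2, -1.0, -3.1]
width: 0.286
pos [527.9 -44.3 173.5] world d [  0.5   0.3 -17.5] tool d [ 0.5 -0.3 17.5] yaw 0.0418 tilt [-5.e-04 -0.e+00 -1.e+00] F [-0.2 -1.  -3.1] w 0.286 q [-0.23  0.06  1.85 -0.    1.24  1.3 ] t 6.55
```

```bash
python3 -m crank '0.0005 0 0.008 0 0 0; 0 0 0.008 0 0 0; 0 0 0.003 0 0 0; 0 0 0 0 0 0' 255 50
python3 -c "
from h import *
rel(532.4,-44.0,138)
snap('side','s4')"
python3 -c "
import cv2;a=cv2.imread('pics/s4.png')[100:210,230:340];cv2.imwrite('pics/s4c.png',cv2.resize(a,None,fx=5,fy=5))"
```

```text
t: 6.95
tool_pos: [527.9, -44.2, 151.7]
tcp_rot: [-3.14, -0.065, 0.004]
contact_force: [0.9, -0.8, -3.0]
width: 0.29
pos [527.9 -44.2 151.7] world d [  4.5   0.2 -13.7] tool d [ 4.6 -0.  13.7] yaw 0.0416 tilt [-2.4e-03  4.0e-04 -1.0e+00] F [ 0.9 -0.8 -3. ] w 0.29 q [-0.23  0.08  1.86 -0.    1.2   1.3 ] t 6.95
```

View pics/s4c.png

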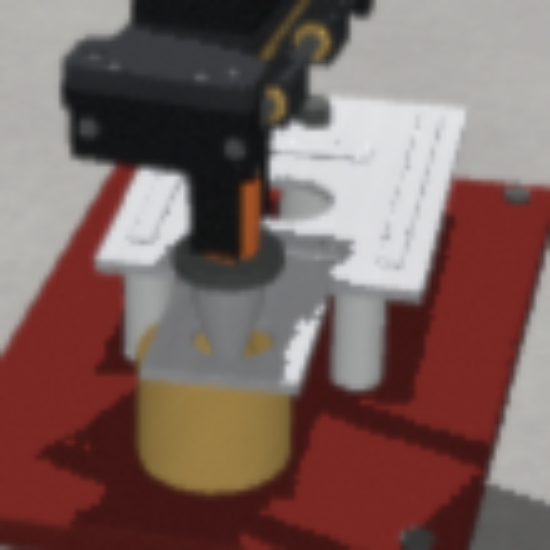

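The tip is in both holes with no contact. Now I'll go down and across to the bush axis.

```bash
python3 -m crank '0.001 0 0.004 0 0.002 0; 0.0015 0 0.004 0 0 0; 0.002 0 0.004 0 0 0; 0 0 0 0 0 0' 255 50
python3 -c "
from h import *
rel(532.4,-44.0,126)"
```

```text
t: 7.4
tool_pos: [533.2, -44.1, 140.3]
tcp_rot: [-3.141, -0.066, -0.002]
contact_force: [0.1, -0.6, -2.6]
width: 0.282
pos [533.2 -44.1 140.3] world d [ -0.8   0.1 -14.3] tool d [-0.8 -0.1 14.3] yaw 0.0417 tilt [ 1.1e-03  2.0e-04 -1.0e+00] F [ 0.1 -0.6 -2.6] w 0.282 q [-0.23  0.11  1.86  0.    1.17  1.3 ] t 7.4
```

```bash
python3 -m crank '-0.0005 0 0.004 0 0 0; 0 0 0.004 0 0 0; 0 0 0 0 0 0' 255 50
python3 -c "
from h import *
rel(532.4,-44.0,117.8)
snap('side','s5')"
python3 -c "
import cv2;a=cv2.imread('pics/s5.png')[100:210,230:340];cv2.imwrite('pics/s5c.png',cv2.resize(a,None,fx=5,fy=5))"
```

```text
t: 7.7
tool_pos: [532.5, -43.8, 131.6]
tcp_rot: [-3.14, -0.066, -0.001]
contact_force: [-0.7, 0.6, -3.7]
width: 0.29
pos [532.5 -43.8 131.6] world d [ -0.1  -0.2 -13.8] tool d [-0.1  0.2 13.8] yaw 0.042 tilt [ 3.e-04  6.e-04 -1.e+00] F [-0.7  0.6 -3.7] w 0.29 q [-0.23  0.12  1.87  0.    1.16  1.3 ] t 7.7
```

View pics/s5c.png

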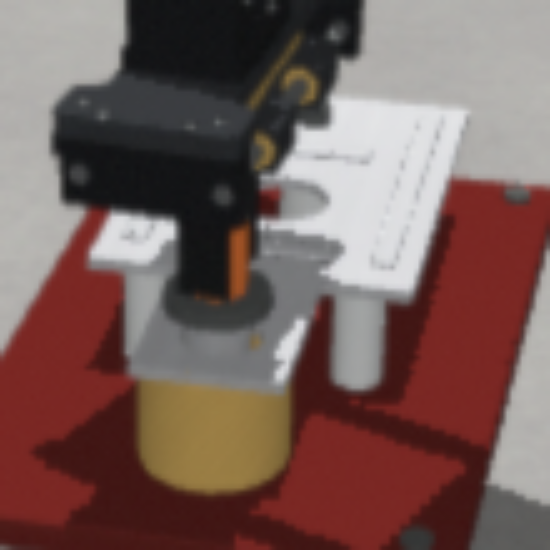

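The panel is being pulled towards the bush; the tongue has shifted left in the view. Continuing down.

```bash
python3 -m crank '0.0004 0 0.004 0 0 0; 0.0004 0 0.004 0 0 0; 0 0 0.001 0 0 0' 255 50
python3 -c "
from h import *
rel(533,-44.0,117.8)"
```

```text
t: 8.05
tool_pos: [533.3, -43.7, 122.2]
tcp_rot: [-3.14, -0.066, -0.0]
contact_force: [-0.9, 0.3, -3.0]
width: 0.29
pos [533.3 -43.7 122.2] world d [-0.3 -0.3 -4.4] tool d [-0.3  0.3  4.4] yaw 0.0419 tilt [ 3.e-04  7.e-04 -1.e+00] F [-0.9  0.3 -3. ] w 0.29 q [-0.23  0.13  1.87  0.    1.14  1.3 ] t 8.05
```

```bash
python3 -m crank '0 0 0.002 0 0 0; 0 0 0.002 0 0 0; 0 0 0.001 0 0 0; 0 0 0 0 0 0' 255 50
python3 -c "
from h import *
rel(533,-44.0,117.8)"
```

```text
t: 8.45
tool_pos: [534.3, -43.6, 118.3]
tcp_rot: [-3.14, -0.065, -0.004]
contact_force: [-1.7, 0.8, -4.3]
width: 0.286
pos [534.3 -43.6 118.3] world d [-1.3 -0.4 -0.5] tool d [-1.3  0.4  0.5] yaw 0.0417 tilt [ 2.4e-03  9.0e-04 -1.0e+00] F [-1.7  0.8 -4.3] w 0.286 q [-0.23  0.14  1.87  0.    1.13  1.3 ] t 8.45
```

```bash
python3 -m crank '-0.0003 0 0.001 0 -0.002 0; 0 0 0.001 0 0 0; 0 0 0.001 0 0 0' 255 50
python3 -c "
from h import *
rel(533,-44.0,117.8)
snap('side','s6')"
python3 -c "
import cv2;a=cv2.imread('pics/s6.png')[100:210,230:340];cv2.imwrite('pics/s6c.png',cv2.resize(a,None,fx=5,fy=5))"
```

```text
t: 8.75
tool_pos: [535.9, -43.4, 118.1]
tcp_rot: [-3.14, -0.065, -0.007]
contact_force: [-3.5, 1.4, 5.5]
width: 0.292
pos [535.9 -43.4 118.1] world d [-2.9 -0.6 -0.3] tool d [-2.9  0.4  0.3] yaw 0.0412 tilt [ 0.0042  0.001  -1.    ] F [-3.5  1.4  5.5] w 0.292 q [-0.23  0.14  1.87  0.    1.13  1.3 ] t 8.75
```

View pics/s6c.png

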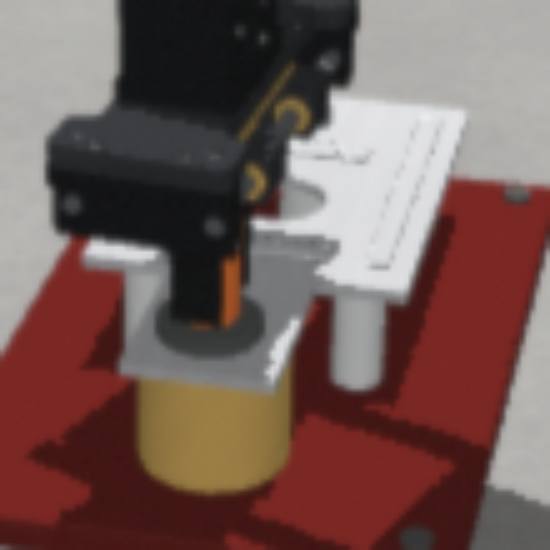

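The collar has reached the panel: vertical force went from -3 N to +5.5 N. The TCP has drifted about 3 mm in +x, so I'll ease back to the bush axis while holding a light push.

```bash
python3 -m crank '-0.002 0 0 0 -0.004 0; -0.001 0 0.0005 0 0 0; 0 0 0 0 0 0' 255 50
python3 -c "
from h import *
rel(533,-44.0,117.8)"
```

```text
t: 9.1
tool_pos: [534.1, -43.9, 118.3]
tcp_rot: [3.141, 0.065, 0.005]
contact_force: [-1.4, 0.8, -1.2]
width: 0.287
pos [534.1 -43.9 118.3] world d [-1.1 -0.1 -0.5] tool d [-1.1  0.1  0.5] yaw 0.0412 tilt [ 0.0034  0.     -1.    ] F [-1.4  0.8 -1.2] w 0.287 q [-0.23  0.13  1.87  0.    1.13  1.3 ] t 9.1
```

```bash
python3 -m crank '-0.0015 0 0.001 0 -0.004 0; -0.001 0 0.0015 0 0 0; -0.0005 0 0.0015 0 0 0; -0.0005 0 0.0015 0 0 0' 255 50
python3 -c "
from h import *
rel(533,-44.0,117.8)
snap('side','s7')"
python3 -c "
import cv2;a=cv2.imread('pics/s7.png')[100:210,230:340];cv2.imwrite('pics/s7c.png',cv2.resize(a,None,fx=5,fy=5))"
```

```text
t: 9.5
tool_pos: [534.2, -43.9, 118.1]
tcp_rot: [3.141, 0.065, 0.011]
contact_force: [-2.8, 2.7, 10.5]
width: 0.289
pos [534.2 -43.9 118.1] world d [-1.2 -0.1 -0.3] tool d [-1.2  0.1  0.3] yaw 0.0411 tilt [ 7.e-03 -1.e-04 -1.e+00] F [-2.8  2.7 10.5] w 0.289 q [-0.23  0.13  1.88  0.    1.12  1.3 ] t 9.5
```

View pics/s7c.png

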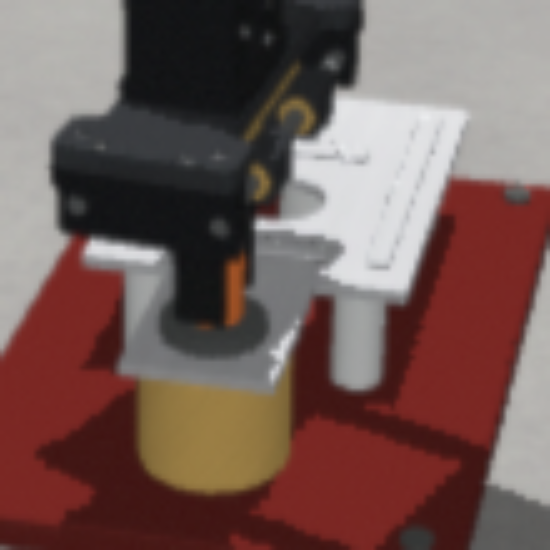

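The push reads about 10 N and the collar looks seated. Before releasing, I'll measure where the panel ended up by comparing the tongue corners with the first picture.

```bash
python3 - <<'E'
from h import *
for f in('side0','s3','s7'):
    W,z=world(f); im=z['im'].astype(int); hsv=cv2.cvtColor(z['im'],cv2.COLOR_RGB2HSV).astype(int)
    m=(hsv[...,1]<40)&(np.abs(W[...,2]-81)<4)&(W[...,1]>-125)&(W[...,1]<20)&(W[...,0]>440)&(W[...,0]<620)
    P=W[m]
    # edges along x at y slices
    out=[]
    for y in range(-75,-8,6):
        q=P[np.abs(P[:,1]-y)<3]
        if len(q)>5: out.append((y,round(q[:,0].min(),1),round(q[:,0].max(),1)))
    print(f,out)
E
python3 - <<'E'
import cv2,numpy as np
a=cv2.imread('pics/side0.png')[140:210,240:310];b=cv2.imread('pics/s7.png')[140:210,240:310]
cv2.imwrite('pics/cmp.png',cv2.resize(np.hstack([a,b]),None,fx=5.5,fy=5.5))
E
```

```text
side0 [(-75, np.float64(498.0), np.float64(564.2)), (-69, np.float64(495.0), np.float64(562.6)), (-63, np.float64(494.0), np.float64(561.5)), (-57, np.float64(492.9), np.float64(561.8)), (-51, np.float64(491.6), np.float64(560.1)), (-45, np.float64(492.6), np.float64(559.7)), (-39, np.float64(489.7), np.float64(556.0)), (-33, np.float64(489.2), np.float64(556.3)), (-27, np.float64(487.5), np.float64(555.7)), (-21, np.float64(487.6), np.float64(553.3)), (-15, np.float64(486.3), np.float64(553.8)), (-9, np.float64(498.6), np.float64(553.0))]
s3 [(-75, np.float64(496.7), np.float64(563.7)), (-69, np.float64(494.6), np.float64(563.6)), (-63, np.float64(494.3), np.float64(559.6)), (-57, np.float64(493.5), np.float64(560.6)), (-51, np.float64(492.0), np.float64(559.4)), (-45, np.float64(491.3), np.float64(558.8)), (-39, np.float64(489.1), np.float64(555.9)), (-33, np.float64(490.9), np.float64(556.5)), (-27, np.float64(487.5), np.float64(554.2)), (-21, np.float64(492.0), np.float64(554.2)), (-15, np.float64(486.0), np.float64(553.1)), (-9, np.float64(500.7), np.float64(551.9))]
s7 [(-75, np.float64(503.8), np.float64(571.5)), (-69, np.float64(502.7), np.float64(569.9)), (-63, np.float64(502.4), np.float64(570.1)), (-57, np.float64(501.0), np.float64(569.8)), (-51, np.float64(499.8), np.float64(569.1)), (-45, np.float64(501.2), np.float64(568.6)), (-39, np.float64(499.2), np.float64(568.0)), (-33, np.float64(500.0), np.float64(564.9)), (-27, np.float64(497.9), np.float64(566.6)), (-21, np.float64(497.3), np.float64(564.3)), (-15, np.float64(496.1), np.float64(563.7)), (-9, np.float64(495.7), np.float64(563.8))]
```

View pics/cmp.png

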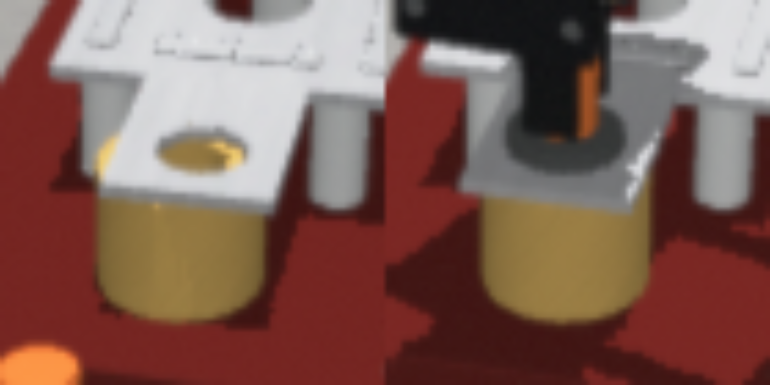

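The panel moved about 9 mm at the hole, against a measured offset of about 8 mm, so the holes line up to roughly 1 mm. I'm releasing with a partial opening and then lifting straight up.

```bash
python3 -m crank '0 0 0 0 0 0; 0 0 0 0 0 0; 0 0 0 0 0 0; 0 0 0 0 0 0; 0 0 0 0 0 0' 120 20
python3 -c "
from h import *
rel(533,-44.0,240)
snap('side','s8')"
python3 -c "
import cv2;a=cv2.imread('pics/s8.png')[100:210,230:340];cv2.imwrite('pics/s8c.png',cv2.resize(a,None,fx=5,fy=5))"
```

```text
t: 10.05
tool_pos: [534.4, -44.6, 118.1]
tcp_rot: [3.139, 0.065, 0.012]
contact_force: [0.8, -0.1, -0.2]
width: 0.525
pos [534.4 -44.6 118.1] world d [ -1.4   0.6 121.9] tool d [  -0.4   -0.5 -122. ] yaw 0.0412 tilt [ 0.0076 -0.0016 -1.    ] F [ 0.8 -0.1 -0.2] w 0.525 q [-0.23  0.13  1.88  0.    1.12  1.3 ] t 10.05
```

View pics/s8c.png

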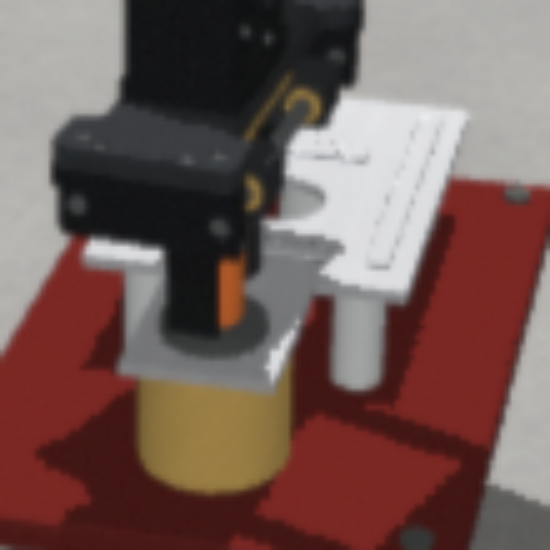

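The pin stays put with the fingers open and the contact force is near zero. Lifting away, then backing off so the cameras can see.

```bash
python3 -m crank '0 0 -0.01 0 -0.006 0; 0 0 -0.02 0 0 0; 0 0 -0.03 0 0 0; 0 0 -0.03 0 0 0; 0 0 -0.03 0 0 0; 0 0 0 0 0 0' 120 20
python3 -m crank '-0.01 0.045 -0.01 0 0 0; -0.01 0.045 0 0 0 0; -0.01 0.045 0 0 0 0; -0.01 0.045 0 0 0 0; -0.01 0.045 0 0 0 0; -0.01 0.045 0 0 0 0; 0 0 0 0 0 0' 120 20
python3 -c "
from h import *
rel(533,-44.0,240)
snap('side','s9');snap('top','top9')"
python3 -c "
import cv2;a=cv2.imread('pics/s9.png')[100:210,230:340];cv2.imwrite('pics/s9c.png',cv2.resize(a,None,fx=5,fy=5))"
```

```text
t: 10.7
tool_pos: [533.4, -44.4, 244.3]
tcp_rot: [3.139, 0.064, -0.004]
contact_force: [0.2, 0.0, 1.5]
width: 0.53
t: 11.4
tool_pos: [484.0, -324.4, 257.6]
tcp_rot: [3.138, 0.075, 0.001]
contact_force: [0.3, 0.6, -0.7]
width: 0.531
pos [ 484.  -324.4  257.6] world d [ 49.  280.4 -17.6] tool d [  62.4 -277.7   16.8] yaw 0.048 tilt [ 6.0e-04 -2.9e-03 -1.0e+00] F [ 0.3  0.6 -0.7] w 0.531 q [-0.72  0.11  1.63 -0.    1.4   0.8 ] t 11.4
```

View pics/s9c.png

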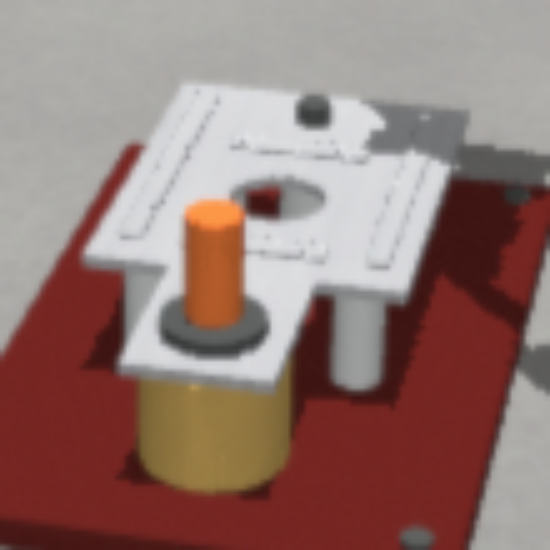

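View pics/top9.png

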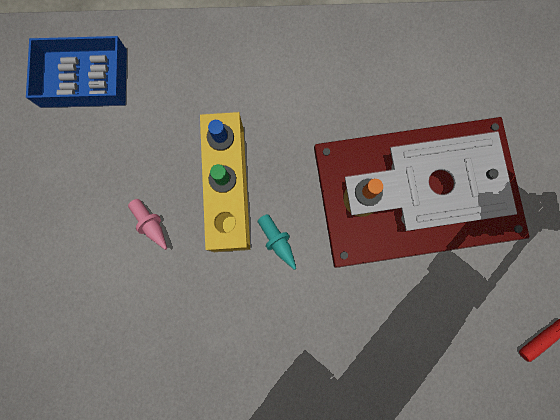

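Run:
```python
from h import *
W,z=world('top9'); hsv=cv2.cvtColor(z['im'],cv2.COLOR_RGB2HSV).astype(int)
m=(hsv[...,0]<=14)&(hsv[...,1]>150)&(W[...,2]>120); m[:,:350]=0;m[:,400:]=0
v,u=np.nonzero(m); P=np.array([ray(z,a,b,139) for a,b in zip(u,v)]); print('handle top',np.nanmax(W[m],0),np.median(W[m],0),(P.min(0)+P.max(0))/2)
c=(hsv[...,1]<60)&(hsv[...,2]<110)&(np.abs(W[...,2]-88)<6)
c[:180]=0;c[215:]=0;c[:,350:]&=True;c[:,:350]=0;c[:,395:]=0
n,l,s,cc=cv2.connectedComponentsWithStats(c.astype(np.uint8)); i=1+s[1:,4].argmax()
h=cv2.convexHull(np.argwhere(l==i)[:,::-1].astype(np.float32)); e,r=cv2.minEnclosingCircle(h); print('collar z',np.median(W[l==i][:,2]),ray(z,*e,89),r*720/423)
W,z=world('s9'); hsv=cv2.cvtColor(z['im'],cv2.COLOR_RGB2HSV).astype(int)
m=(hsv[...,1]<40)&(hsv[...,2]>110)&(np.abs(W[...,2]-81)<4)&(W[...,0]>440)&(W[...,0]<620); P=W[m]
for y in(-69,-63,-57,-27,-21,-15):
    q=P[np.abs(P[:,1]-y)<3]; print(y,q[:,0].min().round(1),q[:,0].max().round(1))
```

```text
handle top [544.95415391 -32.11784096 142.61276044] [531.89878757 -43.13814934 138.78460836] [531.74014958 -42.41449577 139.        ]
collar z 89.14862174866369 [532.78023569 -44.416037    89.        ] 23.757437848030253
-69 502.7 570.2
-63 502.2 571.2
-57 502.8 569.5
-27 497.8 565.8
-21 497.2 563.3
-15 496.2 564.4
```

The collar top is at 89.1 mm against 89 expected, and the handle top is at 139. The pin axis is at (532.8, -44.4), against the bush at (532.4, -44.0). Handing in.

```bash
python3 -c "
from bench import robot
print(robot.job_done())"
```

```text
the job is handed in; nothing more can be done
None
```

I took the orange pin from the rack, lowered it midway between the two holes, and moved it down and across to the bush axis. Its taper pulled the panel into line. I pushed until the collar seated at about 10 N, let go and backed away, handing in at about 11.5 s.

**Last checks**
- **Seating:** the collar's top is at 89.1 mm (89 expected) and the handle's top is at 139 mm, so the pin is home and upright.
- **Position:** the pin axis is about 0.6 mm from the measured bush axis.
- **Panel:** the tongue moved about 9 mm, against a measured starting offset of about 8.2 mm. The holes agree to roughly 1 mm, which is within the camera error and the shank's play.

**Things that disagreed**
- **Tool drift:** it drifted up to 3 mm in +x during seating, and I brought most of it back before releasing.
- **Tipped look-alikes:** the pink and turquoise pins were standing in the first pictures and were lying down by about 2 s. The arm had not been down near them.

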